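Put the electrician's parts back in their shadow-foam inserts

TASK

Tidy the van's worktop: put each of the four electrical parts into the foam insert whose recess has its shape - the round junction box, the square switch box, the oblong contactor and the long terminal strip - so that each stands upright and sits fully down on the yellow floor of its own recess. Leave the carton and the screwdriver where they are.

Things in the scene. Friction and masses are not known exactly. Their poses are not given: they have to be found in the camera images.
- junction_box_mid (a point): round white junction box with a red lid, diameter 56 mm, 52 mm high. Loose, standing upright on the worktop. This point is on its vertical axis 25 mm above its underside; z is up.
- switch_box_mid (a point): square blue switch box with a white cover and grey rocker on top, 60 x 60 mm, 50 mm high (about 55 mm over the rocker). Loose, standing upright on the worktop. This point is on its vertical axis 25 mm above its underside; z is up, x and y are square to its sides.
- contactor_mid (a point): black oblong contactor with brass screws and a grey raised middle, 70 mm long (x) by 44 mm wide (y), 50 mm high (56 mm, 58 mm with its orange tab, at the raised middle). Loose, standing upright on the worktop. This point is on its vertical axis 25 mm above its underside; z is up, x along its 70 mm length.
- terminal_strip_mid (a point): long narrow strip of orange, blue and green terminals on an aluminium foot, 100 mm long (x) by 28 mm wide (y), 50 mm high. Loose, standing upright on the worktop. This point is on its vertical axis 25 mm above its underside; z is up, x along its 100 mm length.
- round_insert: black foam insert fixed to the worktop, 126 x 94 mm and 12 mm thick, with one yellow-floored recess at its centre: a round one, 70 mm in diameter, for the junction box. The recess is 5 mm deep, its floor 7 mm above the worktop. Origin: centre of the underside, z up; x is along the 126 mm side, y along the 94 mm side.
- square_insert: black foam insert fixed to the worktop, 126 x 94 mm and 12 mm thick, with one yellow-floored recess at its centre: a square one, 74 x 74 mm, sides along x and y, for the switch box. The recess is 5 mm deep, its floor 7 mm above the worktop. Origin: centre of the underside, z up; x is along the 126 mm side, y along the 94 mm side.
- oblong_insert: black foam insert fixed to the worktop, 126 x 94 mm and 12 mm thick, with one yellow-floored recess at its centre: a broad oblong, 84 mm along x by 58 mm along y, for the contactor. The recess is 5 mm deep, its floor 7 mm above the worktop. Origin: centre of the underside, z up; x is along the 126 mm side, y along the 94 mm side.
- slot_insert: black foam insert fixed to the worktop, 126 x 94 mm and 12 mm thick, with one yellow-floored recess at its centre: a long slot, 114 mm along x by 42 mm along y, for the terminal strip. The recess is 5 mm deep, its floor 7 mm above the worktop. Origin: centre of the underside, z up; x is along the 126 mm side, y along the 94 mm side.
- carton: small closed cardboard carton, 60 x 90 mm, 45 mm high, standing loose beyond the work; a bystander. Origin: centre of its underside.
- screwdriver: red-handled screwdriver lying loose beyond the work; a bystander, 200 mm long and 26 mm thick. Origin: under its middle; x runs along it, handle to -x.
Mind the look-alikes: they are no part of the job. Several things look just like the part that bears junction_box_mid: the one meant starts farthest from the robot's base.

How it is judged:
At the end, for the whole second after the job is handed in: Each of the four parts is in the recess of its own shape: its centre within 12 mm of the recess's centre, its underside on the recess floor (from 3 mm below to 2.5 mm above), upright within 0.08 rad (4.5 degrees), and at rest (under 20 mm/s) (horizontal distance between junction_box_mid and round_insert below 0.012 m and z of junction_box_mid in the frame of round_insert between 0.029 and 0.0345 m and angle between each of junction_box_mid, switch_box_mid, contactor_mid, terminal_strip_mid's own z axis and vertical below 0.08 rad and linear speed of each of junction_box, switch_box, contactor, terminal_strip below 0.02 m/s and horizontal distance between switch_box_mid and square_insert below 0.012 m and z of switch_box_mid in the frame of square_insert between 0.029 and 0.0345 m and horizontal distance between contactor_mid and oblong_insert below 0.012 m and z of contactor_mid in the frame of oblong_insert between 0.029 and 0.0345 m and horizontal distance between terminal_strip_mid and slot_insert below 0.012 m and z of terminal_strip_mid in the frame of slot_insert between 0.029 and 0.0345 m); the robot touches nothing.
It fails at once if the carton was moved more than 30 mm (distance of carton from where it was at the start of the episode above 0.03 m).
It fails at once if the screwdriver was moved more than 30 mm (distance of screwdriver from where it was at the start of the episode above 0.03 m).
It also fails if it takes over 93 s, if anything falls off the work surface, if the arm or the gripper's body presses on something with over 40 N, if the wrist force passes 120 N, or if a joint passes its speed limit or range.

ROBOT

A 7-joint arm with a two-finger parallel gripper is mounted at the origin on the work surface. World frame = base frame: x ahead of the robot, y to its left, z up, the work surface at z = 0. Lengths are in m, angles in rad, forces in N, time in s.
With the tool pointing down it reaches from about 0.425 to 0.925 m from the base axis. Payload 6.8 kg.
Tool frame: the origin (TCP) lies midway between the tips of the shut fingers; the grasp point (between the pads) lies 19 mm behind it; z points along the fingers, y is the line along which they close (so a half turn about z gives the same grasp; the last joint's range is limited). The gripper opens to 85 mm and grips with 20 to 120 N. Pads are 22 mm wide; open, the fingers measure 114 mm over their backs; the gripper's body (76 mm by 85 mm) begins 54 mm behind the grasp point. The pads swing forward as they close: fully open they stand 13 mm farther back than shut.
Start: joints at [1.204, 0.477, 0.022, 1.555, -0.011, 1.109, -0.083], TCP at [0.173, -0.653, 0.206] pointing down, gripper open.
Joint ranges: [-2.96, 2.96], [-0.34, 2.1], [-1.41, 1.46], [0.24, 2.44], [-1.37, 4.51], [0.17, 1.92], [-2.96, 2.96]. Speed limits (rad/s): [2.39, 2.39, 3.14, 3.14, 3.14, 3.14, 3.14].

INTERFACE

Orientations are given as a unit quaternion [w, x, y, z].
In Python, from station import bot, imaging gives the robot as it stands.
- The arm moves only by the tool move_arm, never from a script. Its argument "commands" is a list that holds one entry, the list of rows, each a list of 7 numbers: the shift along the tool's x, y, z in m, then the turn, a rotation vector about the tool's x, y, z in degrees, then the finger opening in m, from 0 to 0.0854. In form: [[[x, y, z, rx, ry, rz, grip], ...]]. A call has 1 to 20 rows; each row shifts and turns the commanded pose from where the row before left it, along the tool's axes as they then stand; what a row does not reach is not made up. A row lasts 1/8 s, in which the tool goes at most 62.5 mm and 10.7 degrees, less where a joint would pass 70% of its speed; a pose out of reach is approached as far as the arm can. A call is refused whole if a number of a shift passes 0.0625 or a number of a turn 10.7, either way. A call with a gripper value outside its range is refused whole. The fingers move at their own pace and stop on an object; "squeeze" is the grip in N (left out, the last holds). Time passes only in rows, so rows that do not move let the fingers close. It gives the time, the measured TCP pose, the force, the opening and the grip force at its end, in the units of the state.
- bot.get_obs(): the state, without advancing time (a new reading comes with each control period).
- imaging.read_camera(name): name is "side" or "top" or "wrist"; returns the picture (420x560x3 uint8, red, green, blue); there is no depth.
- imaging.calibration(name): a dict with "intrinsics" (3x3 intrinsics, pixels), "extrinsics" (4x4, takes a point from camera to world coordinates); the wrist camera has in their place "mount" (4x4, takes a point from camera to tool coordinates, whose origin is the TCP and whose axes are the flange's). Camera axes: x right, y down, z forward; pixel columns grow to the right and rows downward; lengths in m; the calibration is good to about 2 mm. A picture is of the moment at which its call begins: read the wrist's pose just before it. calibration takes no time and is no camera call.
- bot.hand_in(): hands the job in; it is judged then, once.
The state is a dict: "t": time; "q": joint angles; "joint_vel": joint speeds; "joint_torque": joint torques, N m; "eef_pos": TCP position; "tool_rot": TCP orientation; "contact_force": force on the tool from outside, world axes, zero at the start; "torque": the same for the moment, N m; "gripper_width": opening from 0.0 (shut) to 1.0 (fully open); "grasp_force": force on a finger pad.
Only numpy, scipy, OpenCV 4.12 (cv2) and the standard library are available. Lean on these libraries where they do the work, as an engineer would, in place of code of your own. Each camera call takes 0.05 s, during which the arm holds its last target. There are 200 camera calls.

## Working session

There is one attempt and no reset: what is moved stays moved. The work goes in short steps, Python scripts to look and compute and a tool call to move; the robot and the scene stay as the last step left them, time stands still between calls to the robot, and variables do not carry over. Pictures are saved under pics/ and viewed, at most 14 in all, crops included, and the job is handed in when it is done.

Besides the shell and the picture viewer there is one more tool, called by a JSON object that holds its "api" and its "payload", one argument or row to a line. move_arm: Moves the arm, as the interface text tells. Its arguments: {"type":"object","properties":{"commands":{"type":"array","items":{"type":"array","items":{"type":"array","items":{"type":"number"}}}},"squeeze":{"type":"number"}},"required":["commands"]}

```bash
mkdir -p pics; python3 - <<'E'
from station import bot, imaging
import cv2, numpy as np
o=bot.get_obs(); print(o)
for n in ["top","side"]:
    im=imaging.read_camera(n); cv2.imwrite(f"pics/{n}0.png",im[:,:,::-1]); 
    c=imaging.calibration(n); print(n,np.round(c["intrinsics"],1).tolist(),np.round(c["extrinsics"],4).tolist())
print(imaging.calibration("wrist"))
E
```

```text
{'t': 0.0, 'q': array([ 1.20389941,  0.47782901,  0.02232194,  1.55645495, -0.0115043 ,
        1.10927754, -0.08308845]), 'joint_vel': array([-2.45889092e-04, -1.41170663e-03, -1.51263522e-03,  8.52751324e-05,
        7.01937748e-04,  6.03974821e-04,  1.32013398e-04]), 'joint_torque': array([ 4.98897589e-04, -5.96445322e+01,  1.60808779e+00, -2.81204438e+01,
        1.24809542e-02,  9.42626910e-03,  3.84603309e-07]), 'eef_pos': array([ 0.17257643, -0.65190862,  0.20540454]), 'tool_rot': array([-9.02548934e-04,  9.91636242e-01,  1.29060904e-01, -1.80895735e-04]), 'contact_force': array([ 0.60108925, -1.11592973, -0.36443377]), 'torque': array([ 0.00803458, -0.03461401,  0.01776355]), 'grasp_force': 0.0, 'gripper_width': 0.9965297975331625}
top [[515.8, 0.0, 275.3], [0.0, 515.8, 206.2], [0.0, 0.0, 1.0]] [[-0.024, -0.9952, 0.0945, 0.4843], [-0.9996, 0.0226, -0.0159, 0.0093], [0.0137, -0.0948, -0.9954, 1.541], [0.0, 0.0, 0.0, 1.0]]
side [[533.0, 0.0, 278.3], [0.0, 533.0, 203.7], [0.0, 0.0, 1.0]] [[-0.9278, -0.2888, 0.2362, 0.3496], [-0.3726, 0.6839, -0.6273, 0.7604], [0.0196, -0.67, -0.7421, 0.9456], [0.0, 0.0, 0.0, 1.0]]
{'intrinsics': array([[313.92259674,   0.        , 278.03417243],
       [  0.        , 313.92259674, 212.29617219],
       [  0.        ,   0.        ,   1.        ]]), 'mount': array([[ 1.26194510e-05, -9.64720097e-01, -2.63277674e-01,
         6.58414558e-02],
       [ 9.99999961e-01,  8.55872973e-05, -2.65682746e-04,
         1.44439810e-04],
       [ 2.78842709e-04, -2.63277661e-01,  9.64720061e-01,
        -1.67530418e-01],
       [ 0.00000000e+00,  0.00000000e+00,  0.00000000e+00,
         1.00000000e+00]])}
```

View pics/top0.png

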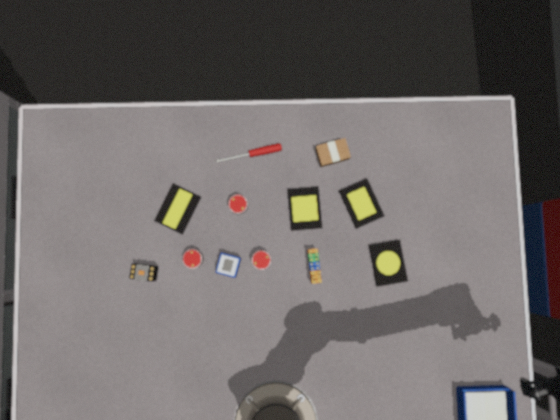

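View pics/side0.png

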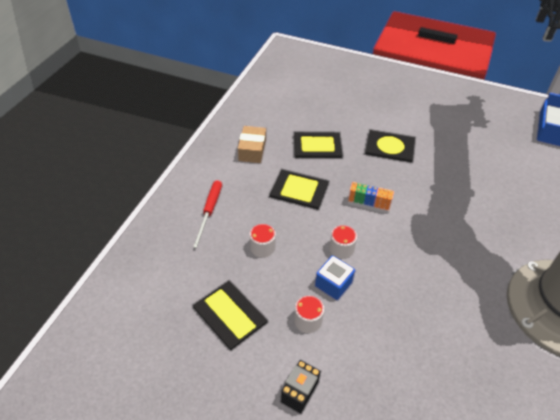

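The top view shows three red-lidded boxes at (237,204), (192,259) and (261,260). The inserts are slot (178,209), square (305,208), oblong (361,203) and round (388,263). The contactor is at (143,271), the switch box at (228,264) and the strip at (315,265). Next I'll measure them.

```bash
cat > h.py <<'E'
import numpy as np, cv2
from station import bot, imaging
from scipy.spatial.transform import Rotation as R
def pix2w(uv,z,K,T):
    uv=np.atleast_2d(uv).astype(float)
    d=np.c_[uv,np.ones(len(uv))]@np.linalg.inv(K).T@T[:3,:3].T
    s=(z-T[2,3])/d[:,2]
    return (T[:3,3]+d*s[:,None])[:,:2]
def cal(n,obs=None):
    c=imaging.calibration(n)
    if n!="wrist": return c["intrinsics"],c["extrinsics"]
    q=obs["tool_rot"]; T=np.eye(4); T[:3,:3]=R.from_quat(np.r_[q[1:],q[0]]).as_matrix(); T[:3,3]=obs["eef_pos"]
    return c["intrinsics"],T@c["mount"]
def blobs(im,lo,hi,amin):
    hsv=cv2.cvtColor(im,cv2.COLOR_RGB2HSV)
    m=cv2.inRange(hsv,np.array(lo),np.array(hi))
    cs,_=cv2.findContours(m,cv2.RETR_EXTERNAL,cv2.CHAIN_APPROX_NONE)
    return [c for c in cs if cv2.contourArea(c)>amin]
def rect(c,z,K,T):
    w=pix2w(c.reshape(-1,2),z,K,T)
    (cx,cy),(a,b),th=cv2.minAreaRect((w*1000).astype(np.float32))
    if a<b: a,b,th=b,a,th+90
    return cx,cy,a,b,(th+90)%180-90
E
python3 - <<'E'
from h import *
for n in ["top","side"]:
    im=cv2.imread(f"pics/{n}0.png")[:,:,::-1].copy(); K,T=cal(n)
    for nm,lo,hi,z,a in [("yel",(22,120,100),(35,255,255),.007,100),("red",(0,150,90),(6,255,255),.052,60),("red2",(172,150,90),(180,255,255),.052,60),("blue",(105,120,60),(125,255,255),.05,60)]:
        for c in blobs(im,lo,hi,a):
            print(n,nm,c.mean(axis=(0,1)).round(1),np.round(rect(c,z,K,T),1))
im=cv2.imread("pics/top0.png")
a=cv2.resize(im[240:290,120:250],None,fx=6,fy=6,interpolation=3)
b=cv2.resize(im[240:290,250:380],None,fx=6,fy=6,interpolation=3)
cv2.imwrite("pics/c1.png",np.vstack([a[:290],b[:290]]))
s=cv2.imread("pics/side0.png")
cv2.imwrite("pics/c2.png",np.hstack([cv2.resize(s[350:420,265:335],None,fx=5.5,fy=5.5,interpolation=3),cv2.resize(s[165:235,335:405],None,fx=5.5,fy=5.5,interpolation=3)]))
E
```

```text
top yel [388.  262.6] [ 454.6 -345.5   73.9   71.4   -2.4]
top yel [304.3 208.2] [ 622.3 -101.9   80.    79.4    3.4]
top yel [177.  208.2] [630.4 277.3 115.9  47.  -27. ]
top yel [361.3 203. ] [ 633.8 -272.8   90.5   63.5   22.2]
top red [260.8 259.4] [472.9  30.2  40.7  35.9  29.9]
top red [191.5 258.3] [480.6 229.2  37.2  37.2  89.4]
top red [237.5 203.5] [635.9  94.8  37.9  37.7  -1. ]
top red [265.  149.7] [792.4  11.8  91.   19.  -78.5]
top blue [485.3 398.1] [  57.  -594.9  163.4   90.2   88.4]
side yel [229.9 313.4] [629.  277.4 117.6  46.5 -27. ]
side yel [299.  187.9] [ 621.1 -101.5   79.6   78.5    3.3]
side yel [390.3 144.7] [ 452.8 -343.5   74.3   71.4   23.2]
side yel [317.3 143.4] [ 633.2 -272.6   89.9   59.6   23.2]
side red [309.1 307.1] [479.8 230.8  46.6  41.9 -79.3]
side red [343.8 234.7] [471.3  33.2  45.6  41.4  22.8]
side red [261.8 233. ] [634.7  97.4  44.2  43.1 -67.2]
side red [212.3 197.1] [780.5  42.4  99.6  20.8 -79.6]
side red [436.4  44.7] [ 434.4 -818.9  333.2  268.8   -0. ]
side blue [335.  283.1] [446.  159.6  83.2  62.2  28.3]
side blue [369.9 195.4] [ 449.1 -100.9   53.3   19.5  -81.8]
side blue [549.1 119.2] [  79.9 -575.9  228.6   52.3  -87.7]
side blue [339.5  26.8] [ 787.5 -674.9 1640.6  532.    24.1]
```

View pics/c1.png

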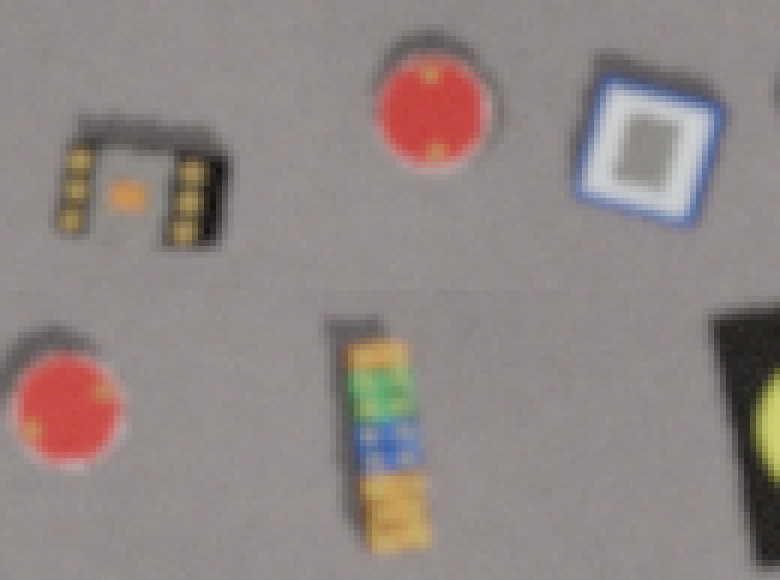

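The box farthest from the base is at (237,204) top, giving world (635,96) and r 0.64 m, against 0.47 m for (261,260) and 0.53 m for (192,259). The crop shows the corners of the contactor, switch box and strip. I'll turn those into positions and view a close crop of the chosen box.

```bash
cat >> h.py <<'E'
def plan(x,y,z,yaw,obs=None):
    """shift in tool frame (after turning in place to yaw, deg, mod 180) from measured pose"""
    o=obs or bot.get_obs(); q=o["tool_rot"]; M=R.from_quat(np.r_[q[1:],q[0]])
    def go(yw):
        Rt=R.from_euler("z",yw,degrees=True)*R.from_euler("x",180,degrees=True)
        rv=(M.inv()*Rt).as_rotvec(degrees=True)
        return rv,Rt.inv().apply(np.array([x,y,z])/1000-o["eef_pos"]),yw
    c=min([go(yaw),go(yaw+180)],key=lambda r:np.linalg.norm(r[0]))
    print("yaw",round(c[2]%360,1),"turn",c[0].round(1),"then shift mm",(c[1]*1000).round(1),"tcp",(o["eef_pos"]*1000).round(1),"t",round(o["t"],2))
E
python3 - <<'E'
from h import *
K,T=cal("top")
def f(p,z,o):
    p=(np.array(p,float)+.5)/6-.5+np.array(o); return pix2w(p,z,K,T)*1000
sw=f([(604,75),(722,105),(695,226),(578,192)],.05,(120,240)); 
st=f([(348,52),(410,50),(430,258),(370,262)],.05,(250,240))
ct=f([(83,160),(70,220),(184,233),(195,172)],.051,(120,240))
tab=f([(128,196)],.058,(120,240))
for n,w in [("switch",sw),("strip",st),("cont screws",ct)]:
    e=[w[(i+1)%4]-w[i] for i in range(4)]
    print(n,w.mean(0).round(1),[(round(np.hypot(*d),1),round(np.degrees(np.arctan2(d[1],d[0])),1)) for d in e])
print("tab",tab)
Ks,Ts=cal("side")
plan(*st.mean(0),150,0)
im=cv2.imread("pics/top0.png"); cv2.imwrite("pics/c3.png",cv2.resize(im[185:225,215:260],None,fx=8,fy=8,interpolation=3))
E
```

```text
switch [460.9 125.5] [(np.float64(58.4), np.float64(-105.6)), (np.float64(58.8), np.float64(166.4)), (np.float64(58.2), np.float64(72.5)), (np.float64(56.9), np.float64(-13.4))]
strip [ 452.1 -123.2] [(np.float64(29.9), np.float64(-89.5)), (np.float64(99.5), np.float64(-176.3)), (np.float64(28.8), np.float64(92.4)), (np.float64(100.5), np.float64(4.3))]
cont screws [444.7 371.5] [(np.float64(28.9), np.float64(167.8)), (np.float64(54.5), np.float64(-97.9)), (np.float64(29.2), np.float64(-10.4)), (np.float64(53.6), np.float64(82.5))]
tab [[445.04467405 372.13368888]]
yaw 0 turn [-0.1  0.  14.8] then shift mm [ 279.5 -528.8   55.5] tcp [ 172.6 -652.   205.5] t 0.1
```

View pics/c3.png

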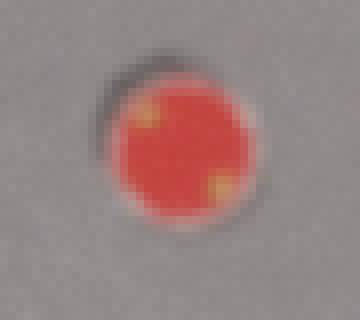

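View pics/c2.png

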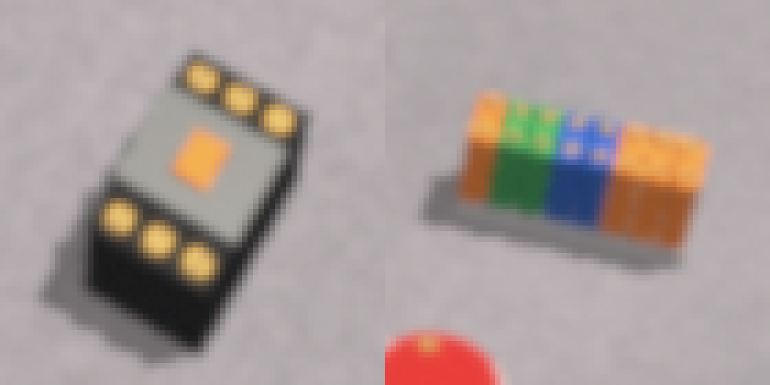

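c3 shows the chosen red-lidded box, round and alone, centred at about (237.5,203.5). c2 confirms the contactor and strip stand upright. The strip goes first, so I'll move above it.

{"api": "move_arm", "payload": {
  "commands": [
    [[0,0,0,0,0,5.9,0.085],[0,0,0,0,0,5.9,0.085],[0.0279,-0.0467,0.005,0,0,0,0.085],[0.0279,-0.0467,0.005,0,0,0,0.085],[0.0279,-0.0467,0.005,0,0,0,0.085],[0.0279,-0.0467,0.005,0,0,0,0.085],[0.0279,-0.0467,0.005,0,0,0,0.085],[0.0279,-0.0467,0.005,0,0,0,0.085],[0.0279,-0.0467,0.005,0,0,0,0.085],[0.0279,-0.0467,0.005,0,0,0,0.085],[0.0279,-0.0467,0.005,0,0,0,0.085],[0.0279,-0.0467,0.005,0,0,0,0.085],[0.0279,-0.0467,0.005,0,0,0,0.085],[0,0,0,0,0,0,0.085],[0,0,0,0,0,0,0.085]]
  ],
  "squeeze": 40
}}

```text
t: 1.98
eef_pos: [0.4515, -0.1238, 0.1511]
tool_rot: [0.0, 1.0, 0.026, -0.001]
contact_force: [-0.9, -0.8, 0.6]
gripper_width: 0.993
grasp_force: 0.0
```

```bash
python3 - <<'E'
from h import *
plan(452,-123,12,3)
o=bot.get_obs(); im=imaging.read_camera("wrist"); cv2.imwrite("pics/w1.png",im[:,:,::-1]); K,T=cal("wrist",o)
np.savez("w1.npz",K=K,T=T)
# project a grid check of expected top corners
R3=R.from_euler("z",3,degrees=True).as_matrix()
P=np.array([[.452,-.123,.05]])+np.array([[sx*.05,sy*.014,0] for sx,sy in [(1,1),(1,-1),(-1,-1),(-1,1)]])@R3.T
Ti=np.linalg.inv(T); c=P@Ti[:3,:3].T+Ti[:3,3]; uv=c@K.T; print((uv[:,:2]/uv[:,2:]).round(0).tolist())
E
```

```text
yaw 3 turn [0.  0.1 0. ] then shift mm [  0.5  -0.8 139.1] tcp [ 451.5 -123.8  151.1] t 1.98
[[260.0, 145.0], [294.0, 145.0], [292.0, 256.0], [262.0, 256.0]]
```

View pics/w1.png

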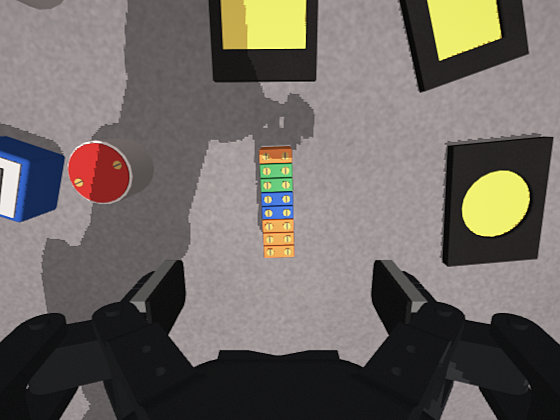

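The strip's top corners are at (260,147), (293,146), (295,258) and (264,259), within 2 px of prediction. Descending and gripping.

{"api": "move_arm", "payload": {
  "commands": [
    [[0,-0.001,0.045,0,0,0,0.085],[0,0,0.045,0,0,0,0.085],[0,0,0.03,0,0,0,0.085],[0,0,0.019,0,0,0,0.085],[0,0,0,0,0,0,0.02],[0,0,0,0,0,0,0.02],[0,0,0,0,0,0,0.02],[0,0,0,0,0,0,0.02],[0,0,0,0,0,0,0.02],[0,0,0,0,0,0,0.02],[0,0,0,0,0,0,0.02]]
  ],
  "squeeze": 40
}}

```text
t: 3.4
eef_pos: [0.4528, -0.1228, 0.0136]
tool_rot: [0.0, 1.0, 0.026, 0.001]
contact_force: [-1.3, -0.6, 4.9]
gripper_width: 0.313
grasp_force: 38.9
```

{"api": "move_arm", "payload": {
  "commands": [
    [[0,0,-0.02,0,0,0,0.02],[0,0,-0.04,0,0,0,0.02],[0,0,-0.04,0,0,0,0.02],[0,0,-0.03,0,0,10,0.02],[0,0,0,0,0,10,0.02],[0,0,0,0,0,10,0.02],[-0.0027,-0.0485,0,0,0,0,0.02],[-0.0027,-0.0485,0,0,0,0,0.02],[-0.0027,-0.0485,0,0,0,0,0.02],[-0.0027,-0.0485,0,0,0,0,0.02],[-0.0027,-0.0485,0,0,0,0,0.02],[-0.0027,-0.0485,0,0,0,0,0.02],[-0.0027,-0.0485,0,0,0,0,0.02],[-0.0027,-0.0485,0,0,0,0,0.02],[-0.0027,-0.0485,0,0,0,0,0.02],[0,0,0,0,0,0,0.02],[0,0,0,0,0,0,0.02]]
  ]
}}

```text
t: 5.52
eef_pos: [0.628, 0.2769, 0.1422]
tool_rot: [0.001, 0.972, -0.233, -0.0]
contact_force: [-0.0, 0.9, -1.5]
gripper_width: 0.316
grasp_force: 40.1
```

```bash
python3 - <<'E'
from h import *
plan(629.7,277.3,22,-27)
o=bot.get_obs(); im=imaging.read_camera("wrist"); cv2.imwrite("pics/w2.png",im[:,:,::-1])
E
```

```text
yaw 333 turn [0.1 0.  0. ] then shift mm [  1.3  -1.1 120.2] tcp [628.  276.9 142.2] t 5.53
```

View pics/w2.png

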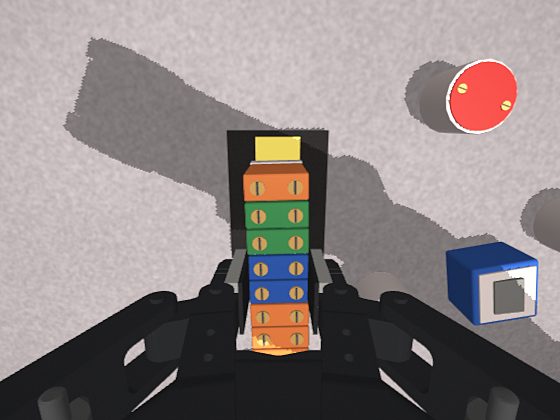

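The strip is held square over the slot insert, with the insert edges parallel to it at columns 228 and 328. Lowering and releasing.

{"api": "move_arm", "payload": {
  "commands": [
    [[0.001,-0.001,0.04,0,0,0,0.02],[0,0,0.04,0,0,0,0.02],[0,0,0.025,0,0,0,0.02],[0,0,0.01,0,0,0,0.02],[0,0,0.0055,0,0,0,0.02],[0,0,0,0,0,0,0.02],[0,0,0,0,0,0,0.02]]
  ]
}}

```text
t: 6.45
eef_pos: [0.6304, 0.2784, 0.0231]
tool_rot: [-0.001, 0.972, -0.233, 0.001]
contact_force: [0.0, -0.6, -1.2]
gripper_width: 0.316
grasp_force: 40.1
```

{"api": "move_arm", "payload": {
  "commands": [
    [[0,0,0.002,0,0,0,0.02],[0,0,0,0,0,0,0.02],[0,0,0,0,0,0,0.085],[0,0,0,0,0,0,0.085],[0,0,0,0,0,0,0.085],[0,0,0,0,0,0,0.085]]
  ]
}}

```text
t: 7.2
eef_pos: [0.6297, 0.2781, 0.0198]
tool_rot: [0.0, 0.972, -0.233, -0.0]
contact_force: [0.1, 0.4, 0.1]
gripper_width: 0.995
grasp_force: 0.0
```

{"api": "move_arm", "payload": {
  "commands": [
    [[0,0,-0.03,0,0,0,0.085],[0,0,-0.05,0,0,0,0.085],[0,0,-0.05,0,0,0,0.085],[0,0,0,0,0,-9,0.085],[0,0,0,0,0,-9,0.085],[0,0,0,0,0,-9,0.085],[0,0,0,0,0,-9,0.085],[0,0,0,0,0,-9,0.085],[0,0,0,0,0,-9,0.085],[0,0,0,0,0,-9,0.085],[0,0,0,0,0,-9,0.085],[0,0,0,0,0,-9,0.085],[0,0,0,0,0,-9,0.085],[0,0,0,0,0,-9,0.085],[0,0,0,0,0,-9,0.085],[0.0159,-0.0495,0,0,0,0,0.085],[0.0159,-0.0495,0,0,0,0,0.085],[0.0159,-0.0495,0,0,0,0,0.085],[0.0159,-0.0495,0,0,0,0,0.085],[0,0,0,0,0,0,0.085]]
  ]
}}

```text
t: 9.7
eef_pos: [0.4395, 0.3748, 0.1506]
tool_rot: [-0.001, 0.758, 0.653, 0.0]
contact_force: [1.5, 0.0, -0.1]
gripper_width: 0.998
grasp_force: 0.0
```

```bash
cat >> h.py <<'E'
def expect(K,T,x,y,yaw,a,b,z):
    M=R.from_euler("z",yaw,degrees=True).as_matrix()
    P=np.array([[x,y,z]])/1000+np.array([[i*a/2000,j*b/2000,0] for i,j in [(1,1),(1,-1),(-1,-1),(-1,1)]])@M.T
    Ti=np.linalg.inv(T); uv=(P@Ti[:3,:3].T+Ti[:3,3])@K.T
    return uv[:,:2]/uv[:,2:]
E
python3 - <<'E'
from h import *
plan(445,372,13,81); o=bot.get_obs(); print(o["q"].round(2))
im=imaging.read_camera("wrist"); K,T=cal("wrist",o)
v=im[:,:,::-1].copy()
cv2.polylines(v,[expect(K,T,445,372,81,70,44,50).round().astype(np.int32)],True,(255,0,255),1)
cv2.imwrite("pics/w3.png",v)
t=imaging.read_camera("top"); cv2.imwrite("pics/t3.png",t[:,:,::-1])
E
```

```text
yaw 81 turn [-0.  -0.1  0.5] then shift mm [ -1.9   5.9 137.6] tcp [439.5 374.8 150.6] t 9.7
[-0.22  0.49 -0.78  1.81  0.4   1.01 -1.31]
```

View pics/w3.png

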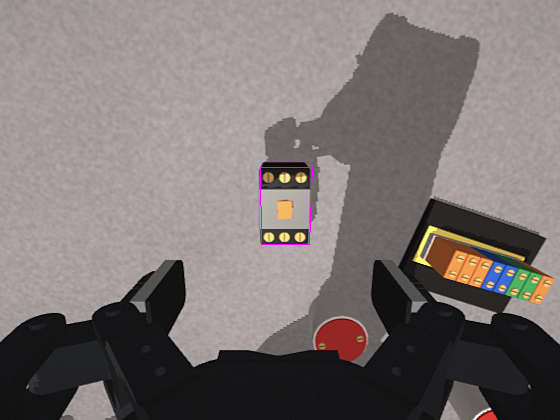

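The contactor outline fits the prediction (260–310, 167–244), and the strip is down in its slot. Gripping the contactor.

{"api": "move_arm", "payload": {
  "commands": [
    [[-0.002,0.006,0,0,0,0.5,0.085],[0,0,0,0,0,0,0.085]]
  ]
}}

```text
t: 10.05
eef_pos: [0.4516, 0.3675, 0.1496]
tool_rot: [0.0, 0.764, 0.645, -0.0]
contact_force: [0.1, 0.6, 0.5]
gripper_width: 0.996
grasp_force: 0.0
```

```bash
python3 - <<'E'
from h import *
plan(445,372,13,81); print(bot.get_obs()["q"].round(2))
E
```

```text
yaw 81 turn [ 0.   0.  -0.7] then shift mm [  3.4  -7.3 136.6] tcp [451.6 367.5 149.6] t 10.05
[-0.21  0.5  -0.77  1.8   0.4   1.01 -1.3 ]
```

{"api": "move_arm", "payload": {
  "commands": [
    [[0.003,-0.007,0.035,0,0,-0.7,0.085],[0,0,0.04,0,0,0,0.085],[0,0,0,0,0,0,0.085],[0,0,0,0,0,0,0.085]]
  ]
}}

```text
t: 10.55
eef_pos: [0.4441, 0.3735, 0.076]
tool_rot: [-0.0, 0.759, 0.651, 0.001]
contact_force: [-0.3, 0.9, 1.2]
gripper_width: 0.994
grasp_force: 0.0
```

```bash
python3 - <<'E'
from h import *
plan(445,372,13,81)
E
```

```text
yaw 81 turn [ 0.  -0.1  0.2] then shift mm [-1.4  1.1 63. ] tcp [444.1 373.5  76. ] t 10.55
```

{"api": "move_arm", "payload": {
  "commands": [
    [[-0.001,0.001,0.03,0,0,0,0.085],[0,0,0.025,0,0,0,0.085],[0,0,0.008,0,0,0,0.085],[0,0,0,0,0,0,0.036],[0,0,0,0,0,0,0.036],[0,0,0,0,0,0,0.036],[0,0,0,0,0,0,0.036],[0,0,0,0,0,0,0.036],[0,0,0,0,0,0,0.036]]
  ]
}}

```text
t: 11.68
eef_pos: [0.4447, 0.3727, 0.0133]
tool_rot: [0.0, 0.759, 0.651, 0.001]
contact_force: [-1.6, -0.8, 7.0]
gripper_width: 0.505
grasp_force: 41.1
```

{"api": "move_arm", "payload": {
  "commands": [
    [[0,0,-0.02,0,0,0,0.036],[0,0,-0.04,0,0,0,0.036],[0,0,-0.04,0,0,0,0.036],[0,0,-0.03,0,0,0,0.036],[0,0,0,0,0,9.7,0.036],[0,0,0,0,0,9.7,0.036],[0,0,0,0,0,9.7,0.036],[0,0,0,0,0,9.7,0.036],[0,0,0,0,0,9.7,0.036],[0,0,0,0,0,9.8,0.036]]
  ]
}}

```text
t: 12.92
eef_pos: [0.4437, 0.3719, 0.1429]
tool_rot: [-0.0, 0.981, 0.196, -0.0]
contact_force: [0.4, 0.5, -2.5]
gripper_width: 0.503
grasp_force: 42.1
```

{"api": "move_arm", "payload": {
  "commands": [
    [[-0.00535,0.0477,0,0,0,0,0.036],[-0.00535,0.0477,0,0,0,0,0.036],[-0.00535,0.0477,0,0,0,0,0.036],[-0.00535,0.0477,0,0,0,0,0.036],[-0.00535,0.0477,0,0,0,0,0.036],[-0.00535,0.0477,0,0,0,0,0.036],[-0.00535,0.0477,0,0,0,0,0.036],[-0.00535,0.0477,0,0,0,0,0.036],[-0.00535,0.0477,0,0,0,0,0.036],[-0.00535,0.0477,0,0,0,0,0.036],[-0.00535,0.0477,0,0,0,0,0.036],[-0.00535,0.0477,0,0,0,0,0.036],[-0.00535,0.0477,0,0,0,0,0.036],[-0.00535,0.0477,0,0,0,0,0.036],[0,0,0,0,0,0,0.036],[0,0,0,0,0,0,0.036],[0,0,0,0,0,0,0.036]]
  ]
}}

```text
t: 15.05
eef_pos: [0.6354, -0.2703, 0.1424]
tool_rot: [-0.001, 0.98, 0.2, 0.0]
contact_force: [0.0, -0.0, -1.7]
gripper_width: 0.509
grasp_force: 42.3
```

```bash
python3 - <<'E'
from h import *
plan(633.5,-272.7,21,22.7)
o=bot.get_obs(); print(o["q"].round(2)); im=imaging.read_camera("wrist"); cv2.imwrite("pics/w4.png",im[:,:,::-1])
E
```

```text
yaw 22.7 turn [-0.1 -0.   0.4] then shift mm [ -2.6   1.5 121.4] tcp [ 635.4 -270.3  142.4] t 15.05
[ 0.55  0.59 -0.35  1.55  0.22  1.04 -1.03]
```

View pics/w4.png

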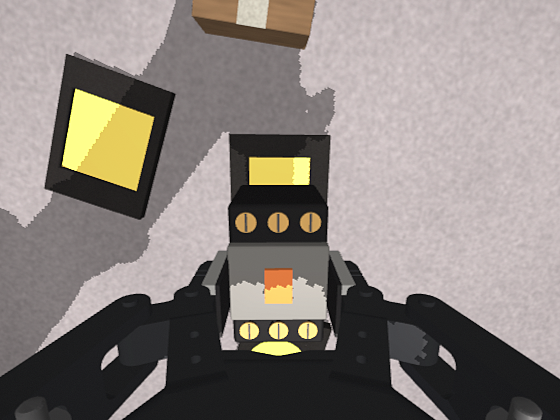

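The contactor is aligned above the oblong insert (recess columns 249–310, centred on the part). Lowering.

{"api": "move_arm", "payload": {
  "commands": [
    [[-0.002,0.001,0.04,0,0,0,0.036],[0,0,0.04,0,0,0,0.036],[0,0,0.025,0,0,0,0.036],[0,0,0.01,0,0,0,0.036],[0,0,0.0055,0,0,0,0.036],[0,0,0,0,0,0,0.036],[0,0,0,0,0,0,0.036]]
  ]
}}

```text
t: 15.98
eef_pos: [0.6346, -0.2743, 0.0226]
tool_rot: [0.001, 0.98, 0.199, 0.001]
contact_force: [-0.2, 0.2, -2.1]
gripper_width: 0.506
grasp_force: 42.2
```

{"api": "move_arm", "payload": {
  "commands": [
    [[0,0,0.002,0,0,0,0.036],[0,0,0,0,0,0,0.036],[0,0,0,0,0,0,0.085],[0,0,0,0,0,0,0.085],[0,0,0,0,0,0,0.085],[0,0,0,0,0,0,0.085]]
  ]
}}

```text
t: 16.73
eef_pos: [0.6338, -0.274, 0.0194]
tool_rot: [-0.0, 0.98, 0.199, -0.0]
contact_force: [-0.2, -0.2, -0.3]
gripper_width: 0.995
grasp_force: 0.0
```

{"api": "move_arm", "payload": {
  "commands": [
    [[0,0,-0.03,0,0,0,0.085],[0,0,-0.05,0,0,0,0.085],[0,0,-0.05,0,0,0,0.085],[0.0179,-0.0427,0,0,0,0,0.085],[0.0179,-0.0427,0,0,0,0,0.085],[0.0179,-0.0427,0,0,0,0,0.085],[0.0179,-0.0427,0,0,0,0,0.085],[0.0179,-0.0427,0,0,0,0,0.085],[0.0179,-0.0427,0,0,0,0,0.085],[0.0179,-0.0427,0,0,0,0,0.085],[0.0179,-0.0427,0,0,0,0,0.085],[0,0,0,0,0,0,0.085],[0,0,0,0,0,0,0.085],[0,0,0,0,0,0,0.085]]
  ]
}}

```text
t: 18.48
eef_pos: [0.6329, 0.0944, 0.1493]
tool_rot: [0.0, 0.98, 0.198, -0.0]
contact_force: [-0.3, -0.3, 0.1]
gripper_width: 0.998
grasp_force: 0.0
```

```bash
python3 - <<'E'
from h import *
plan(635.3,96,13,22.7); o=bot.get_obs()
im=imaging.read_camera("wrist"); K,T=cal("wrist",o)
hsv=cv2.cvtColor(im,cv2.COLOR_RGB2HSV)
for c in blobs(im,(0,150,60),(7,255,255),400):
    (w,r)=cv2.minEnclosingCircle((pix2w(c.reshape(-1,2),.052,K,T)*1000).astype(np.float32)); print(np.round(w,1),r)
t=imaging.read_camera("top"); cv2.imwrite("pics/t4.png",cv2.resize(t[180:300,110:420,::-1],None,fx=2.5,fy=2.5,interpolation=3))
E
```

```text
yaw 22.7 turn [0.1 0.  0.1] then shift mm [  2.9  -0.6 136.3] tcp [632.9  94.4 149.3] t 18.48
[479.4 228.6] 25.842592239379883
[634.8  95. ] 25.180133819580078
[786.  25.] 46.636329650878906
```

View pics/t4.png

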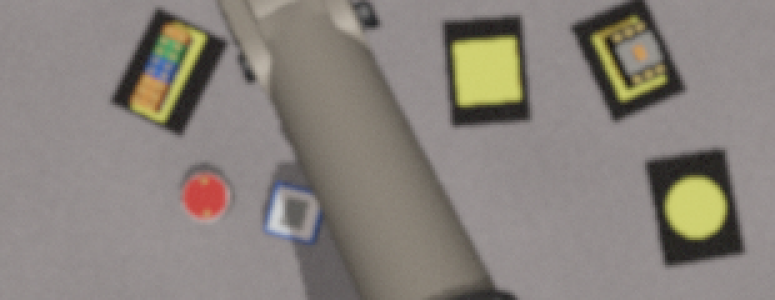

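Strip and contactor both sit inside their recesses; the offset from centre is parallax. The wrist camera puts the target box at (634.8, 95.0). Gripping it.

{"api": "move_arm", "payload": {
  "commands": [
    [[0.0023,0,0.045,0,0,0,0.085],[0,0,0.045,0,0,0,0.085],[0,0,0.03,0,0,0,0.085],[0,0,0.017,0,0,0,0.085],[0,0,0,0,0,0,0.085],[0,0,0,0,0,0,0.048],[0,0,0,0,0,0,0.048],[0,0,0,0,0,0,0.048],[0,0,0,0,0,0,0.048],[0,0,0,0,0,0,0.048]]
  ]
}}

```text
t: 19.82
eef_pos: [0.636, 0.0974, 0.0146]
tool_rot: [0.0, 0.98, 0.199, 0.001]
contact_force: [-3.2, -0.5, 6.7]
gripper_width: 0.628
grasp_force: 40.9
```

{"api": "move_arm", "payload": {
  "commands": [
    [[0,0,-0.02,0,0,0,0.048],[0,0,-0.04,0,0,0,0.048],[0,0,-0.04,0,0,0,0.048],[0,0,-0.03,0,0,0,0.048],[-0.0339,0.0337,0,0,0,0,0.048],[-0.0339,0.0337,0,0,0,0,0.048],[-0.0339,0.0337,0,0,0,0,0.048],[-0.0339,0.0337,0,0,0,0,0.048],[-0.0339,0.0337,0,0,0,0,0.048],[-0.0339,0.0337,0,0,0,0,0.048],[-0.0339,0.0337,0,0,0,0,0.048],[-0.0339,0.0337,0,0,0,0,0.048],[-0.0339,0.0337,0,0,0,0,0.048],[-0.0339,0.0337,0,0,0,0,0.048],[0,0,0,0,0,0,0.048],[0,0,0,0,0,0,0.048],[0,0,0,0,0,0,0.048],[0,0,0,0,0,0,0.048]]
  ]
}}

```text
t: 22.08
eef_pos: [0.4545, -0.344, 0.1427]
tool_rot: [-0.0, 0.98, 0.2, 0.0]
contact_force: [0.1, -0.4, -2.4]
gripper_width: 0.625
grasp_force: 42.5
```

```bash
python3 - <<'E'
from h import *
plan(454,-344.5,21,22.7)
o=bot.get_obs(); im=imaging.read_camera("wrist"); cv2.imwrite("pics/w5.png",im[:,:,::-1])
E
```

```text
yaw 22.7 turn [ 0.  -0.   0.3] then shift mm [ -0.7   0.2 121.7] tcp [ 454.5 -344.   142.7] t 22.07
```

View pics/w5.png

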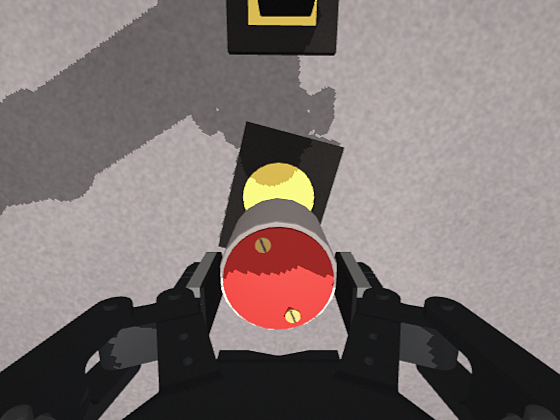

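The box is held over the round recess, with the yellow centred at column 279 and the lid at 278. Lowering, releasing and rising.

{"api": "move_arm", "payload": {
  "commands": [
    [[0.001,0,0.04,0,0,0,0.048],[0,0,0.04,0,0,0,0.048],[0,0,0.025,0,0,0,0.048],[0,0,0.01,0,0,0,0.048],[0,0,0.006,0,0,0,0.048],[0,0,0,0,0,0,0.048],[0,0,0,0,0,0,0.048],[0,0,0.0005,0,0,0,0.048],[0,0,0,0,0,0,0.085],[0,0,0,0,0,0,0.085],[0,0,0,0,0,0,0.085],[0,0,0,0,0,0,0.085]]
  ]
}}

```text
t: 23.62
eef_pos: [0.4547, -0.3448, 0.0209]
tool_rot: [-0.0, 0.98, 0.199, -0.0]
contact_force: [0.4, -0.6, -0.6]
gripper_width: 0.994
grasp_force: 0.0
```

{"api": "move_arm", "payload": {
  "commands": [
    [[0,0,-0.03,0,0,0,0.085],[0,0,-0.05,0,0,0,0.085],[0,0,-0.05,0,0,-8.7,0.085],[0,0,0,0,0,-8.7,0.085],[0,0,0,0,0,-8.7,0.085],[0,0,0,0,0,-8.7,0.085],[0,0,0,0,0,-8.7,0.085],[0,0,0,0,0,-8.7,0.085],[0.0456,-0.0116,0,0,0,0,0.085],[0.0456,-0.0116,0,0,0,0,0.085],[0.0456,-0.0116,0,0,0,0,0.085],[0.0456,-0.0116,0,0,0,0,0.085],[0.0456,-0.0116,0,0,0,0,0.085],[0.0456,-0.0116,0,0,0,0,0.085],[0.0456,-0.0116,0,0,0,0,0.085],[0.0456,-0.0116,0,0,0,0,0.085],[0.0456,-0.0116,0,0,0,0,0.085],[0.0456,-0.0116,0,0,0,0,0.085]]
  ]
}}

```text
t: 25.88
eef_pos: [0.4596, 0.127, 0.151]
tool_rot: [0.0, 0.793, 0.61, 0.0]
contact_force: [0.1, 0.5, 0.2]
gripper_width: 0.994
grasp_force: 0.0
```

{"api": "move_arm", "payload": {
  "commands": [
    [[0,0,0,0,0,0,0.085],[0,0,0,0,0,0,0.085],[0,0,0,0,0,0,0.085],[0,0,0,0,0,0,0.085]]
  ]
}}

```text
t: 26.38
eef_pos: [0.4598, 0.1245, 0.1508]
tool_rot: [0.0, 0.793, 0.609, -0.0]
contact_force: [-0.0, -0.6, -0.6]
gripper_width: 0.993
grasp_force: 0.0
```

```bash
python3 - <<'E'
from h import *
plan(461,125.5,13,75); o=bot.get_obs(); print(o["q"].round(2))
im=imaging.read_camera("wrist"); K,T=cal("wrist",o)
v=im[:,:,::-1].copy()
cv2.polylines(v,[expect(K,T,461,125.5,75,60,60,50).round().astype(np.int32)],True,(255,0,255),1)
cv2.imwrite("pics/w6.png",v)
E
```

```text
yaw 75 turn [0. 0. 0.] then shift mm [  1.3   0.9 137.8] tcp [459.8 124.5 150.8] t 26.38
[ 0.26  0.31 -0.76  2.03  0.27  0.9  -0.91]
```

View pics/w6.png

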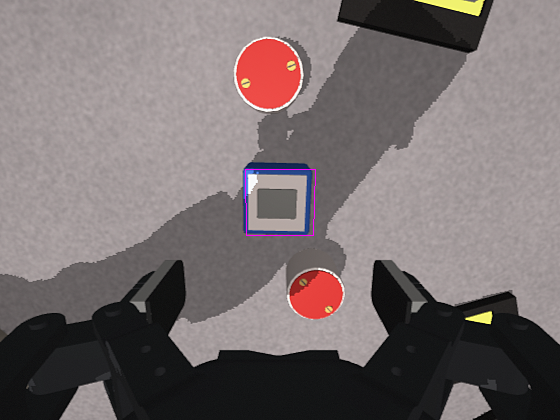

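The switch box spans columns 245–312 and rows 168–234, within 2 px of prediction, and the fingers straddle it clear of both look-alikes. Gripping.

{"api": "move_arm", "payload": {
  "commands": [
    [[0.001,0,0.045,0,0,0,0.085],[0,0,0.045,0,0,0,0.085],[0,0,0.03,0,0,0,0.085],[0,0,0.018,0,0,0,0.085],[0,0,0,0,0,0,0.085],[0,0,0,0,0,0,0.052],[0,0,0,0,0,0,0.052],[0,0,0,0,0,0,0.052],[0,0,0,0,0,0,0.052],[0,0,0,0,0,0,0.052]]
  ]
}}

```text
t: 27.68
eef_pos: [0.461, 0.127, 0.0143]
tool_rot: [0.001, 0.793, 0.61, 0.001]
contact_force: [-1.3, -0.3, 6.2]
gripper_width: 0.684
grasp_force: 42.3
```

{"api": "move_arm", "payload": {
  "commands": [
    [[0,0,-0.02,0,0,0,0.052],[0,0,-0.04,0,0,0,0.052],[0,0,-0.04,0,0,0,0.052],[0,0,-0.03,0,0,0,0.052],[0,0,0,0,0,-9.2,0.052],[0,0,0,0,0,-9.2,0.052],[-0.0396,0.0245,0,0,0,0,0.052],[-0.0396,0.0245,0,0,0,0,0.052],[-0.0396,0.0245,0,0,0,0,0.052],[-0.0396,0.0245,0,0,0,0,0.052],[-0.0396,0.0245,0,0,0,0,0.052],[-0.0396,0.0245,0,0,0,0,0.052],[0,0,0,0,0,0,0.052],[0,0,0,0,0,0,0.052],[0,0,0,0,0,0,0.052],[0,0,0,0,0,0,0.052]]
  ]
}}

```text
t: 29.68
eef_pos: [0.621, -0.1004, 0.1433]
tool_rot: [0.0, 0.684, 0.729, 0.0]
contact_force: [0.8, -0.7, -0.9]
gripper_width: 0.687
grasp_force: 44.1
```

```bash
python3 - <<'E'
from h import *
plan(621.7,-101.7,21,93.4)
o=bot.get_obs(); im=imaging.read_camera("wrist"); cv2.imwrite("pics/w7.png",im[:,:,::-1])
E
```

```text
yaw 93.4 turn [0.  0.  0.2] then shift mm [ -1.3   0.6 122.3] tcp [ 621.  -100.4  143.3] t 29.68
```

View pics/w7.png

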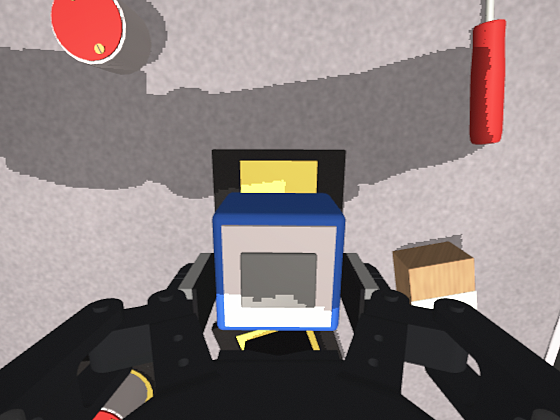

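The switch box is square over its recess (columns 241–317, centred on 279). Lowering, releasing and rising.

{"api": "move_arm", "payload": {
  "commands": [
    [[-0.001,0.001,0.04,0,0,0,0.052],[0,0,0.04,0,0,0,0.052],[0,0,0.025,0,0,0,0.052],[0,0,0.01,0,0,0,0.052],[0,0,0.006,0,0,0,0.052],[0,0,0,0,0,0,0.052],[0,0,0,0,0,0,0.052],[0,0,0.001,0,0,0,0.052],[0,0,0,0,0,0,0.085],[0,0,0,0,0,0,0.085],[0,0,0,0,0,0,0.085],[0,0,0,0,0,0,0.085],[0,0,-0.03,0,0,0,0.085],[0,0,-0.05,0,0,0,0.085],[0,0,-0.05,0,0,0,0.085],[-0.05,0,-0.04,0,0,0,0.085],[0,0,0,0,0,0,0.085],[0,0,0,0,0,0,0.085],[0,0,0,0,0,0,0.085]]
  ]
}}

```text
t: 32.1
eef_pos: [0.6246, -0.1497, 0.1889]
tool_rot: [-0.001, 0.684, 0.729, -0.0]
contact_force: [0.3, -0.1, 0.0]
gripper_width: 0.995
grasp_force: 0.0
```

```bash
python3 - <<'E'
from h import *
im=imaging.read_camera("side"); K,T=cal("side"); v=cv2.resize(im[90:390,170:440,::-1],None,fx=2.9,fy=2.0*0.95,interpolation=3)
s=2.0; v=cv2.resize(im[110:360,180:430,::-1],None,fx=2.4,fy=2.4,interpolation=3)
for x,y,w,a,b in [(629.7,277.3,-27,100,28),(621.7,-101.7,3.4,60,60),(633.5,-272.7,22.7,70,44),(454,-344.5,22,56,56)]:
    for z in (57,): cv2.polylines(v,[((expect(K,T,x,y,w,a,b,z)-[180,110]+.5)*2.4).round().astype(np.int32)],True,(255,0,255),1)
cv2.imwrite("pics/s7.png",v)
E
```

```text
(no output)
```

View pics/s7.png

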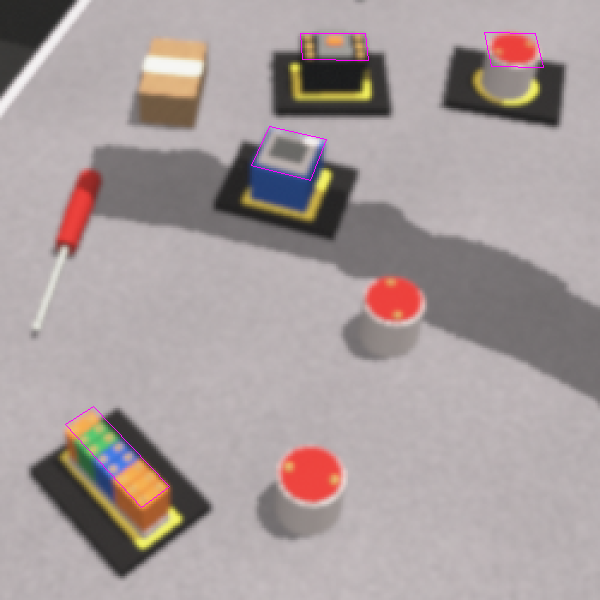

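All four parts stand upright with yellow showing round their bases. Their tops match the expected outlines to within about 3 mm, and the carton and screwdriver haven't moved.

```bash
python3 -c "
from station import bot
print(bot.hand_in())"
```

```text
the job is handed in; nothing more can be done
None
```

I put all four parts in their matching recesses and handed the job in at about 32 s; the final camera check showed each upright on its floor, but the hand-in gave no verdict.

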